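Seat the temperature logger in the dry bath's centre well

TASK

Check the dry bath with the steel temperature logger: draw the logger out of its read-out cradle, and because the centre well of the heating block is tight and has no lead-in, lean the logger some 10 to 20 degrees, tip it into the well edge first, then straighten it and guide it down until its collar lies flat on the block. Feel your way and never press the logger on the bath with more than about 20 N nor let it drop in; once it is home and let go, press the bath's start key fully down to begin the check. Leave the other things on the bench where they are.

Things in the scene. Friction and masses are not known exactly. Their poses are not given: they have to be found in the camera images.
- bath: Dry bath (block heater): white case 240 mm (x) x 156 mm (y) x 75 mm high, sloping control panel at its -x end, fixed to the bench. Origin: centre of its underside; x to its rear, y to its left, z up. In an open tray in the rear half of its top lies an aluminium heating block, 90 (x) x 70 mm, whose flat top is 82 mm above the origin; the case's flat top round it is 7 mm lower.
- well_nominal (a point): Middle of the tray at the block's top, at (45, 0, 82) mm in the bath's frame, axes as the bath's. The tray is larger than the block: the block, and with it the mouth of the 17 mm well in the block's centre, lies up to 7 mm off this point along the bath's x and along its y (never turned, height exact), differently each time and unmeasured.
- well_floor (a point): A point 54 mm below well_nominal: the floor level of the wells. The vertical, sharp-edged centre well is 17 mm wide and 54 mm deep; the block also has three 11.5 mm wells 31 mm before and three behind it, 24 mm apart, too small for the logger. Clips hold the block: it does not shift under less than about 100 N. Axes as the bath's.
- logger_grip (a point): Centre of the square grip head (20 x 20 mm, 40 mm tall, grey) of the loose temperature logger, 74 mm above its foot; grasp it across any two opposite sides. Below the head are a collar 26 mm across and 4 mm thick and a 16 mm steel pin 50 mm long; 94 mm in all, 0.08 to 0.17 kg. z runs up along the pin, x and y are square to the head's sides.
- logger_foot (a point): Centre of the logger's flat, sharp-edged foot, the lower end of its 16 mm pin; axes as logger_grip. With the collar flat on the block it lies 32 mm above the bath's underside.
- socket (a point): Mouth of the socket in the read-out cradle, 32 mm above the bench, z up. The cradle (fixed, 86 x 66 mm) holds the logger upright at the start in this loose vertical socket, 19.5 mm wide and 20 mm deep; pull straight up to free it.
- start_key (a joint): Travel of the bath's round start key: 0 is up, 0.004 m is fully down; sprung, about 4 N at full travel, returns when let go.
- start_key_top (a point): Centre of the flat top of the start key, 18 mm in diameter, on the case in front and to the right of the block, at (-31, -45, 91) mm in the bath's frame, 35 mm below the top of a seated logger; pressed straight down.
- tube_rack: Bystander: microtube rack, 110x73x49 mm, with small tubes in it, loose. Origin: centre of its underside.
- timer: Bystander: flat bench timer, 66x66x18 mm, loose. Origin: centre of its underside.
- beaker: Bystander: clear plastic beaker, 72 mm across, 90 mm high, loose. Origin: centre of its underside.
- tape: Bystander: roll of tape lying flat, 64 mm across, loose. Origin: centre of its underside.

How it is judged:
By the outcome, as a careful person would: the job done as asked, in the order asked, and still so for the second after the job is handed in, with the robot touching nothing.
It also fails if it takes over 72 s, if anything falls off the work surface, if the arm or the gripper's body presses on something with over 40 N, if the wrist force passes 120 N, or if a joint passes its speed limit or range.

ROBOT

A 6-joint arm with a two-finger parallel gripper is mounted at the origin on a cart in front of the work surface, level with it; the furniture and walls round the work are solid. World frame = base frame: x ahead of the robot, y to its left, z up, the work surface at z = 0. Lengths are in m, angles in degrees, forces in N, time in s.
With the tool pointing down it reaches from about 0.35 to 0.875 m from the base axis. Payload 4.2 kg.
Tool frame: the origin (TCP) lies midway between the tips of the shut fingers; the grasp point (between the pads) lies 19 mm behind it; z points along the fingers, y is the line along which they close (so a half turn about z gives the same grasp; the last joint's range is limited). The gripper opens to 87 mm and grips with 3 to 60 N. Pads are 19 mm wide; open, the fingers measure 117 mm over their backs; the gripper's body (75 mm by 190 mm) begins 51 mm behind the grasp point.
Start: joints at [-51.188, 22.042, 0.453, 0, -68.411, -14.817], TCP at [0.254, -0.571, 0.223] pointing down, gripper open.
Joint ranges: [-179.83, 179.83], [-69.29, 118.12], [-61.27, 80.66], [-181.25, 117.63], [-171.15, -9.14], [-177.46, 177.46]. Speed limits (degrees/s): [159.86, 159.86, 180, 180, 180, 180].

INTERFACE

Orientations are given as a 3x3 rotation matrix whose columns are the frame's x, y, z axes.
In Python, from station import sense, capture, finish_job, silhouettes, landmark_of gives the robot as it stands.
- The arm moves only by the tool step_arm, never from a script. Its arguments are lists of equal length, an entry for each row: "linear": the shift along the tool's x, y, z in mm, a list of three; "delta_rot": the turn, a rotation vector about the tool's x, y, z in rad, a list of three; "grip": the finger opening in mm, from 0 to 87. A call has 1 to 10 rows; each row shifts and turns the commanded pose from where the row before left it, along the tool's axes as they then stand; what a row does not reach is not made up. A row lasts 1/8 s, in which the tool goes at most 62.5 mm and 10.7 degrees, less where a joint would pass 70% of its speed; a pose out of reach is approached as far as the arm can. A call with a gripper value outside its range is refused whole. The fingers move at their own pace and stop on an object; the grip force is fixed at half the most. Time passes only in rows, so rows that do not move let the fingers close. It gives the time, the measured TCP pose, the force, the opening and the grip force at its end, in the units of the state.
- sense(): the state, without advancing time (a new reading comes with each control period).
- capture(name): name is "scene" or "top"; returns a dict with "img" (384x512x3 uint8, red, green, blue), "fx", "fy", "cx", "cy" (pixels), "k1" (the pictures are not rectified: a ray, as slopes to the right and down, at radius r is drawn at 1 + k1 r^2 times it, then the intrinsics apply), "world_to_cam" (4x4, takes a point from world to camera coordinates). Camera axes: x right, y up, looking along -z (the intrinsics and any distortion apply to the point x, -y, -z); pixel columns grow to the right and rows downward; lengths in m; the calibration is good to about 2 mm. A picture is of the moment at which its call begins. There is no depth.
- finish_job(): hands the job in; it is judged then, once.
Trained networks look in the newest picture that a camera, given by its name, has taken for a name from the list of things; names that differ only in an ending like _2 or _b are one class to them, and where a whole thing is asked for, a point or a joint stands for the part that bears it (a point fixed in the world has none). Each returns a list of dicts, best first, with "score" (0 to 1); they miss things now and then, are a little off and sometimes report something else, mostly with a low value. They report only what shows in the picture. A call takes as long as a camera call.
- silhouettes(camera, label): "mask" (384x512 bool, what is visible of it) and "point" ([column, row] in pixels, amid what is visible of it).
- landmark_of(camera, label): "point" ([column, row] in pixels: a listed point, or the origin of a listed thing).
The state is a dict: "time_s": time; "joints": joint angles; "joint_velocities": joint speeds; "effort": joint torques, N m; "tcp_pos": TCP position; "ee_rot": TCP orientation; "wrist_force": force on the tool from outside, world axes, zero at the start; "moment": the same for the moment, N m; "gripper_width": opening from 0.0 (shut) to 1.0 (fully open); "gripper_force": force on a finger pad.
Only numpy, scipy, OpenCV 4.12 (cv2) and the standard library are available. Lean on these libraries where they do the work, as an engineer would, in place of code of your own. Each camera call takes 0.05 s, during which the arm holds its last target. There are 200 camera calls.

## Working session

There is one attempt and no reset: what is moved stays moved. The work goes in short steps, Python scripts to look and compute and a tool call to move; the robot and the scene stay as the last step left them, time stands still between calls to the robot, and variables do not carry over. Pictures are saved under pics/ and viewed, at most 10 in all, crops included, and the job is handed in when it is done.

Besides the shell and the picture viewer there is one more tool, called after "Emit:" by a JSON object that holds its "name" and its "arguments", one argument or row to a line. step_arm: Moves the arm, as the interface text tells. Its arguments: {"type":"object","properties":{"linear":{"type":"array"},"delta_rot":{"type":"array"},"grip":{"type":"array"}},"required":["linear","delta_rot","grip"]}

```bash
ls; mkdir -p pics; cat > h.py <<'E'
import numpy as np, cv2
from station import sense, capture, finish_job, silhouettes, landmark_of
def ray(c,px):
    u=(px[0]-c['cx'])/c['fx']; v=(px[1]-c['cy'])/c['fy']
    rd=np.hypot(u,v); r=rd
    for _ in range(30): r=rd/(1+c['k1']*r*r)
    s=r/rd if rd>0 else 1
    M=np.array(c['world_to_cam']); R=M[:3,:3]; t=M[:3,3]
    return -R.T@t, R.T@np.array([u*s,-v*s,-1.])
def at_z(c,px,z):
    o,d=ray(c,px); return o+d*(z-o[2])/d[2]
def proj(c,p):
    M=np.array(c['world_to_cam']); q=M[:3,:3]@np.array(p)+M[:3,3]
    a=np.array([q[0],-q[1]])/-q[2]; a=a*(1+c['k1']*(a@a))
    return np.array([c['fx']*a[0]+c['cx'],c['fy']*a[1]+c['cy']])
def save(c,n): cv2.imwrite('pics/'+n,cv2.cvtColor(c['img'],cv2.COLOR_RGB2BGR))
E
python3 - <<'E'
from h import *
H=dict(bath=0,well_nominal=.082,logger_grip=None,socket=.032,start_key_top=.091,tube_rack=0,timer=0,beaker=0,tape=0,logger_foot=.012)
H['logger_grip']=.086
print(sense())
C={}
for n in('scene','top'):
    C[n]=c=capture(n); save(c,n+'0.png'); o,d=ray(c,(c['cx'],c['cy'])); print(n,o,d,c['fx'],c['k1'])
    for k,z in H.items():
        for r in landmark_of(n,k)[:2]: print(k,round(r['score'],2),np.round(r['point'],1),at_z(c,r['point'],z).round(4))
a=cv2.imread('pics/scene0.png');b=cv2.imread('pics/top0.png')
cv2.imwrite('pics/both.png',cv2.resize(np.vstack([a,b]),None,fx=.78,fy=.78))
E
```

```text
pics
{'time_s': 0.0, 'joints': array([-5.11872776e+01,  2.20905048e+01,  3.79493037e-01, -2.92462322e-02,
       -6.84122995e+01, -1.48167503e+01]), 'joint_velocities': array([ 0.05021184,  0.0090266 ,  0.00054813,  0.07138137, -0.03352311,
       -0.05205687]), 'effort': array([-1.45900885e-04, -3.90665853e+01,  1.87400222e+01,  4.21991989e+00,
        1.09939880e-02, -2.11515076e-04]), 'tcp_pos': array([ 0.25393917, -0.57041613,  0.2214597 ]), 'ee_rot': array([[-9.13650571e-01, -4.06499293e-01, -9.79075327e-04],
       [-4.06500462e-01,  9.13648442e-01,  1.97443888e-03],
       [ 9.19226357e-05,  2.20194179e-03, -9.99997571e-01]]), 'wrist_force': array([ 0.36361025, -0.03579972, -0.13212048]), 'moment': array([ 0.00845296, -0.01434247,  0.02728141]), 'gripper_force': 0.0, 'gripper_width': 1.0043321605190831}
scene [-0.01458715  0.72672387  0.93604637] [ 0.42204253 -0.61321487 -0.66771822] 389.6144332466442 1.6305066513010063e-05
bath 0.8 [241.6 209.5] [0.5579 0.0014 0.    ]
well_nominal 0.74 [233.  182.1] [ 0.6055 -0.0238  0.082 ]
logger_grip 0.59 [155.3 232.1] [0.6649 0.2763 0.086
[... 615 characters left out ...]
9815678334 -0.06403325713178983
bath 0.72 [243.5 187.7] [ 0.5554 -0.0111  0.    ]
well_nominal 0.64 [239.3 168.9] [ 0.6026 -0.0035  0.082 ]
logger_grip 0.66 [143.2 235.4] [0.4085 0.2749 0.086 ]
socket 0.6 [147.7 234.9] [0.4082 0.2791 0.032 ]
start_key_top 0.75 [147.7 171.3] [0.5953 0.2649 0.091 ]
start_key_top 0.69 [381.1 245. ] [ 0.3831 -0.4072  0.091 ]
timer 0.85 [381.7 247.1] [ 0.3713 -0.4373  0.    ]
timer 0.55 [145.3 174. ] [0.5998 0.3023 0.    ]
beaker 0.68 [147.8 172.5] [0.6045 0.2944 0.    ]
beaker 0.63 [149.4 235.6] [0.405 0.284 0.   ]
tape 0.63 [167.1 134.7] [0.7266 0.2351 0.    ]
tape 0.5 [240.6 171.7] [ 0.606  -0.0017  0.    ]
logger_foot 0.44 [147.5 234.1] [0.41   0.2863 0.012 ]
```

View pics/both.png

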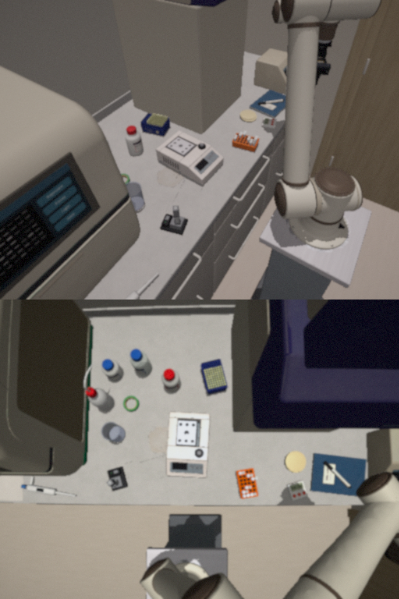

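The two views show the cradle at the left front, the bath in the middle (top camera about (240,187)), and appliances at the left and right rear. I'll zoom in.

```bash
python3 - <<'E'
import cv2,numpy as np
a=cv2.imread('pics/scene0.png');b=cv2.imread('pics/top0.png')
z=lambda i,x,y,w,h:cv2.resize(i[y:y+h,x:x+w],(400,300),interpolation=cv2.INTER_CUBIC)
cv2.imwrite('pics/z0.png',np.vstack([np.hstack([z(b,185,140,120,90),z(b,115,200,60,45)]),np.hstack([z(a,190,155,120,90),z(a,190,255,60,45)])]))
E
```

```text
(no output)
```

View pics/z0.png

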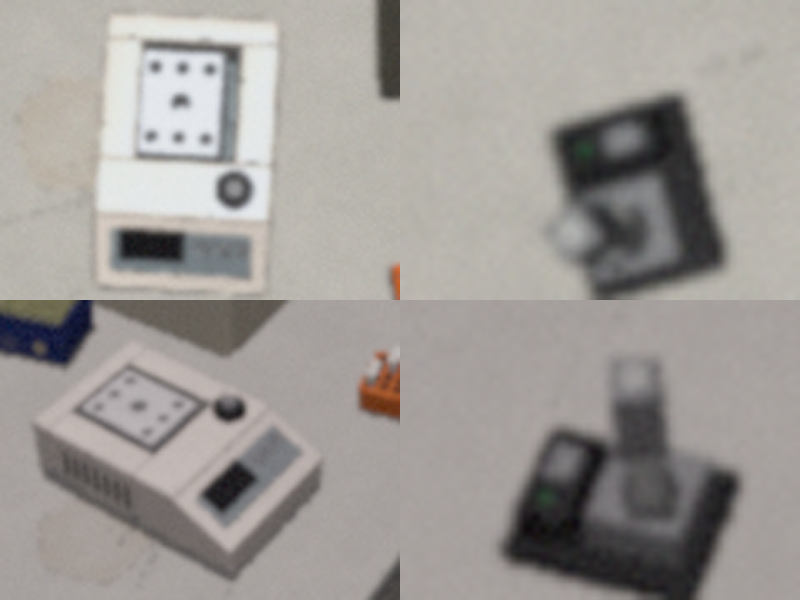

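Top crop: well centre ≈ (239.0,170.6), key ≈ (255.2,196.7), logger head top ≈ (141.5,235). Scene crop: well ≈ (231.7,186.6), key ≈ (259,186), head top ≈ (225.5,266.6). Now I'll compute positions.

```bash
cat >> h.py <<'E'
def tri(c1,p1,c2,p2):
    (o1,d1),(o2,d2)=ray(c1,p1),ray(c2,p2)
    A=np.array([[d1@d1,-d1@d2],[d1@d2,-d2@d2]]); s=np.linalg.solve(A,[(o2-o1)@d1,(o2-o1)@d2])
    a,b=o1+s[0]*d1,o2+s[1]*d2; return ((a+b)/2).round(4), round(np.linalg.norm(a-b),4)
E
python3 - <<'E'
from h import *
s,t=capture('scene'),capture('top')
f=lambda x,y,X,Y,k:((x+.5)/k-.5+X,(y+.5)/k-.5+Y)
k=10/3
T=lambda x,y:f(x,y,185,140,k); S=lambda x,y:f(x,y-300,190,155,k)
T2=lambda x,y:f(x-400,y,115,200,k*2); S2=lambda x,y:f(x-400,y-300,190,255,k*2)
for n,a,b,z in[('well',T(180,102),S(139,405),.082),('key',T(234,188),S(230,402),.091),('head',T2(576,234),S2(637,376),.106)]:
    print(n,at_z(t,a,z).round(4),at_z(s,b,z).round(4),tri(t,a,s,b))
P=lambda *p:at_z(t,T(*p),.082)
for n,a,b in[('x',P(178,138),P(182,68)),('y',P(207,105),P(153,101)),('edgeL',P(96,215),P(108,18)),('edgeR',P(270,215),P(279,20)),('holesx',P(151,136),P(155,67)),('back',P(279,22),P(109,16))]:
    d=b-a;print(n,np.degrees(np.arctan2(d[1],d[0])),np.linalg.norm(d))
# cradle yaw, head yaw
Q=lambda z,*p:at_z(t,T2(*p),z)
for a,b in[((555,130),(682,95)),((725,262),(682,95))]:
    d=Q(.01,*b)-Q(.01,*a);print('cradle',np.degrees(np.arctan2(d[1],d[0])))
SQ=lambda *p:at_z(s,S2(*p),.106)
for a,b in[((617,357),(657,357)),((615,392),(617,357)),((660,393),(657,357)),((615,393),(660,395))]:
    d=SQ(*b)-SQ(*a);print('head',np.degrees(np.arctan2(d[1],d[0])),np.linalg.norm(d))
E
```

```text
well [ 0.5986 -0.0016  0.082 ] [ 0.5982 -0.0047  0.082 ] (array([ 0.5974, -0.0023,  0.0844]), np.float64(0.002))
key [ 0.5225 -0.0493  0.091 ] [ 0.5189 -0.0475  0.091 ] (array([ 0.5218, -0.0497,  0.0881]), np.float64(0.0022))
head [0.4112 0.2747 0.106 ] [0.4109 0.274  0.106 ] (array([0.4109, 0.2744, 0.1065]), np.float64(0.0006))
x -2.929701175014494 0.06189772458349929
y 85.55139957619073 0.0475152494298232
edgeL -2.816074780190534 0.17432721952620767
edgeR -2.722399939777538 0.17165526024909508
holesx -2.8577557865822154 0.061075386468400245
back 87.62768666776131 0.15018298110635087
cradle -74.62466203748588
cradle 15.876092191071526
head -147.6031443538593 0.01572420569405284
head -55.28987950479104 0.016596356343250608
head -49.40712022815281 0.017218442193081173
head -150.6262284060116 0.017562287079658276
```

```bash
python3 - <<'E'
from h import *
s,t=capture('scene'),capture('top')
for n,p in[('Lgreen',(113,110)),('Lfront',(109,211)),('Ltop',(98,225))]:
    print(n,[at_z(t,p,z).round(3) for z in(0,.1,.3)])
for p in[(297,62),(297,165),(316,165)]: print('cab',p,[at_z(t,p,z).round(3) for z in(0,.2,.4)])
for p in[(263,167),(313,96)]: print('cabscene',at_z(s,p,0).round(3))
z=lambda i,x,y,w,h:cv2.resize(i[y:y+h,x:x+w,::-1],(400,300),interpolation=cv2.INTER_CUBIC)
cv2.imwrite('pics/z1.png',np.vstack([np.hstack([z(t['img'],0,20,280,210),z(t['img'],230,20,280,210)]),np.hstack([z(s['img'],0,180,267,200),z(s['img'],120,0,260,195)])]))
E
```

```text
Lgreen [array([0.811, 0.417, 0.   ]), array([0.779, 0.374, 0.1  ]), array([0.715, 0.287, 0.3  ])]
Lfront [array([0.482, 0.417, 0.   ]), array([0.479, 0.374, 0.1  ]), array([0.472, 0.286, 0.3  ])]
Ltop [array([0.437, 0.452, 0.   ]), array([0.438, 0.405, 0.1  ]), array([0.439, 0.312, 0.3  ])]
cab (297, 62) [array([ 0.965, -0.183,  0.   ]), array([ 0.873, -0.165,  0.2  ]), array([ 0.782, -0.147,  0.4  ])]
cab (297, 165) [array([ 0.627, -0.179,  0.   ]), array([ 0.595, -0.161,  0.2  ]), array([ 0.563, -0.144,  0.4  ])]
cab (316, 165) [array([ 0.627, -0.238,  0.   ]), array([ 0.595, -0.21 ,  0.2  ]), array([ 0.563, -0.182,  0.4  ])]
cabscene [ 0.619 -0.226  0.   ]
cabscene [ 0.707 -0.803  0.   ]
```

View pics/z1.png

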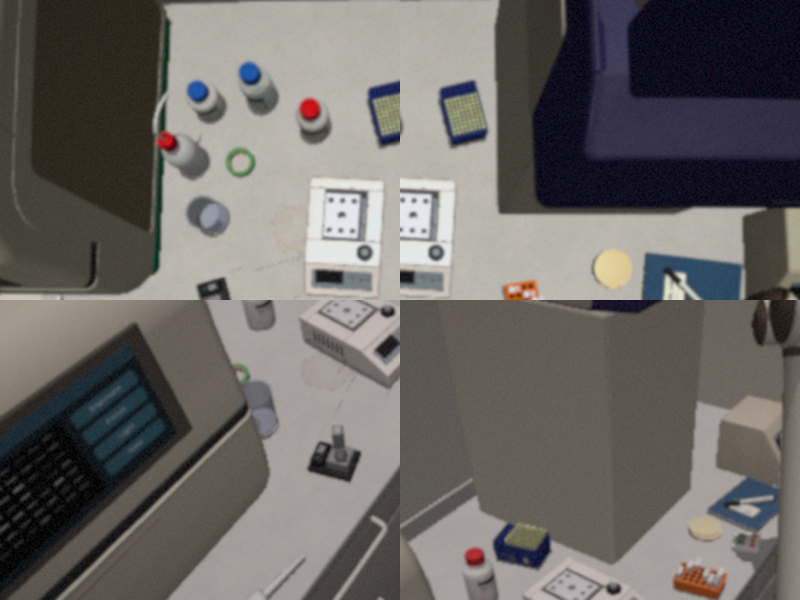

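The top view puts the left appliance's face at y≈0.41 and the right cabinet's corner at about (0.63,-0.2). There is room at both working places with the tool yawed to 124°. I'll move above the logger by way of the middle.

Emit:
{"name": "step_arm", "arguments": {
  "linear": [
    [0, 0, 0],
    [-52, 28, 0],
    [-52, 28, 0],
    [-52, 28, 0],
    [-52, 28, 0],
    [-52, 28, 0],
    [-52, 28, 0],
    [-52, 28, 0],
    [-52, 28, 0],
    [-52, 28, 0]
  ],
  "delta_rot": [
    [0, 0, -0.175],
    [0, 0, 0],
    [0, 0, 0],
    [0, 0, 0],
    [0, 0, 0],
    [0, 0, 0],
    [0, 0, 0],
    [0, 0, 0],
    [0, 0, 0],
    [0, 0, 0]
  ],
  "grip": [87, 87, 87, 87, 87, 87, 87, 87, 87, 87]
}}

```text
time_s: 2.55
tcp_pos: [0.5018, -0.0984, 0.223]
ee_rot: [[-0.829, -0.56, 0.001], [-0.56, 0.829, -0.0], [-0.001, -0.001, -1.0]]
wrist_force: [0.2, -0.6, -1.0]
gripper_width: 1.004
gripper_force: 0.0
```

Emit:
{"name": "step_arm", "arguments": {
  "linear": [
    [-13.6, 36, 0],
    [-13.6, 36, 0],
    [-13.6, 36, 0],
    [-13.6, 36, 0],
    [-13.6, 36, 0],
    [-13.6, 36, 0],
    [-13.6, 36, 0],
    [-13.6, 36, 0],
    [-13.6, 36, 0],
    [-13.6, 36, 0]
  ],
  "delta_rot": [
    [0, 0, 0],
    [0, 0, 0],
    [0, 0, 0],
    [0, 0, 0],
    [0, 0, 0],
    [0, 0, 0],
    [0, 0, 0],
    [0, 0, 0],
    [0, 0, 0],
    [0, 0, 0]
  ],
  "grip": [87, 87, 87, 87, 87, 87, 87, 87, 87, 87]
}}

```text
time_s: 3.8
tcp_pos: [0.412, 0.2755, 0.2229]
ee_rot: [[-0.829, -0.56, 0.001], [-0.56, 0.829, 0.0], [-0.001, 0.0, -1.0]]
wrist_force: [0.3, 0.2, 0.5]
gripper_width: 0.998
gripper_force: 0.0
```

Emit:
{"name": "step_arm", "arguments": {
  "linear": [
    [0, 0, 0],
    [0, 0, 0]
  ],
  "delta_rot": [
    [0, 0, 0],
    [0, 0, 0]
  ],
  "grip": [87, 87]
}}

```text
time_s: 4.05
tcp_pos: [0.4122, 0.2739, 0.2225]
ee_rot: [[-0.829, -0.56, -0.0], [-0.56, 0.829, -0.0], [0.0, -0.0, -1.0]]
wrist_force: [0.8, 0.1, -0.3]
gripper_width: 0.999
gripper_force: 0.0
```

Emit:
{"name": "step_arm", "arguments": {
  "linear": [
    [0, 0, 40],
    [0, 0, 40],
    [0, 0, 40],
    [0, 0, 28],
    [0, 0, 0],
    [0, 0, 0],
    [0, 0, 0],
    [0, 0, 0],
    [0, 0, 0],
    [0, 0, 0]
  ],
  "delta_rot": [
    [0, 0, 0],
    [0, 0, 0],
    [0, 0, 0],
    [0, 0, 0],
    [0, 0, 0],
    [0, 0, 0],
    [0, 0, 0],
    [0, 0, 0],
    [0, 0, 0],
    [0, 0, 0]
  ],
  "grip": [87, 87, 87, 87, 60, 30, 10, 10, 10, 10]
}}

```text
time_s: 5.3
tcp_pos: [0.4124, 0.2744, 0.0748]
ee_rot: [[-0.829, -0.56, 0.0], [-0.56, 0.829, 0.0], [-0.0, 0.0, -1.0]]
wrist_force: [0.6, 0.5, 0.3]
gripper_width: 0.397
gripper_force: 0.0
```

Emit:
{"name": "step_arm", "arguments": {
  "linear": [
    [0, 0, 0],
    [0, 0, 0],
    [0, 0, 0],
    [0, 0, 0]
  ],
  "delta_rot": [
    [0, 0, 0],
    [0, 0, 0],
    [0, 0, 0],
    [0, 0, 0]
  ],
  "grip": [10, 10, 10, 10]
}}

```text
time_s: 5.8
tcp_pos: [0.4124, 0.2743, 0.0745]
ee_rot: [[-0.829, -0.559, -0.0], [-0.559, 0.829, 0.0], [0.0, 0.0, -1.0]]
wrist_force: [0.4, 0.5, 1.0]
gripper_width: 0.228
gripper_force: 29.8
```

Emit:
{"name": "step_arm", "arguments": {
  "linear": [
    [0, 0, -8],
    [0, 0, -12],
    [0, 0, -20],
    [0, 0, -30],
    [0, 0, -30],
    [0, 0, -30],
    [0, 0, 0]
  ],
  "delta_rot": [
    [0, 0, 0],
    [0, 0, 0],
    [0, 0, 0],
    [0, 0, 0],
    [0, 0, 0],
    [0, 0, 0],
    [0, 0, 0]
  ],
  "grip": [10, 10, 10, 10, 10, 10, 10]
}}

```text
time_s: 6.68
tcp_pos: [0.4134, 0.2753, 0.2077]
ee_rot: [[-0.829, -0.56, 0.005], [-0.56, 0.829, 0.005], [-0.007, 0.002, -1.0]]
wrist_force: [-0.4, -0.3, -2.0]
gripper_width: 0.227
gripper_force: 29.8
```

Emit:
{"name": "step_arm", "arguments": {
  "linear": [
    [0, -20, 0],
    [0.5, -40, 0],
    [0.5, -50, 0],
    [0.5, -50, 0],
    [0.5, -50, 0],
    [0.5, -50, 0],
    [0.5, -43, 0],
    [0, -20, 0],
    [0, 0, 20],
    [0, 0, 20]
  ],
  "delta_rot": [
    [0, 0, 0],
    [0, 0, 0],
    [0, 0, 0],
    [0, 0, 0],
    [0, 0, 0],
    [0, 0, 0],
    [0, 0, 0],
    [0, 0, 0],
    [0, 0, 0],
    [0, 0, 0]
  ],
  "grip": [10, 10, 10, 10, 10, 10, 10, 10, 10, 10]
}}

```text
time_s: 7.92
tcp_pos: [0.59, 0.0049, 0.1634]
ee_rot: [[-0.829, -0.559, -0.001], [-0.559, 0.829, 0.0], [0.001, 0.001, -1.0]]
wrist_force: [-0.1, -0.6, -1.0]
gripper_width: 0.23
gripper_force: 29.8
```

Emit:
{"name": "step_arm", "arguments": {
  "linear": [
    [0, 0, 0],
    [0, 0, 0],
    [0, 0, 0],
    [0, 0, 0]
  ],
  "delta_rot": [
    [0.131, 0, 0],
    [0.131, 0, 0],
    [0, 0, 0],
    [0, 0, 0]
  ],
  "grip": [10, 10, 10, 10]
}}

```text
time_s: 8.43
tcp_pos: [0.5909, 0.0054, 0.1648]
ee_rot: [[-0.829, -0.541, 0.145], [-0.56, 0.801, -0.213], [-0.001, -0.258, -0.966]]
wrist_force: [-0.1, -0.4, -0.6]
gripper_width: 0.23
gripper_force: 29.8
```

```bash
cat > look.py <<'E'
from h import *
import sys
s,t=capture('scene'),capture('top'); st=sense()
R=np.array(st['ee_rot']);p=np.array(st['tcp_pos'])
f=p+R@[0,0,.0625]; lo=p+R@[0,.008,.0625]
print('tcp',p.round(4),'foot',f.round(4),'low',lo.round(4),'F',st['wrist_force'].round(1),'tilt',np.degrees(np.arccos(-R[2,2])).round(1))
out=[]
for n,c in(('scene',s),('top',t)):
    a=proj(c,[.598,-.003,.082]); print(n,'well px',a.round(1),'foot',proj(c,f).round(1),'low',proj(c,lo).round(1))
    x,y=int(a[0])-40,int(a[1])-35; print('crop',x,y)
    out.append(cv2.resize(c['img'][y:y+60,x:x+80,::-1],(400,300),interpolation=cv2.INTER_CUBIC))
cv2.imwrite('pics/'+sys.argv[1],np.hstack(out))
E
python3 look.py l1.png
```

```text
tcp [0.5916 0.005  0.1652] foot [ 0.6008 -0.0083  0.1048] low [ 0.5964 -0.0019  0.1028] F [-0.5 -0.2 -0.7] tilt 15.0
scene well px [231.1 186.5] foot [230.9 180. ] low [230.8 182.1]
crop 191 151
top well px [239.1 170.5] foot [240.4 168.4] low [238.2 170. ]
crop 199 135
```

View pics/l1.png

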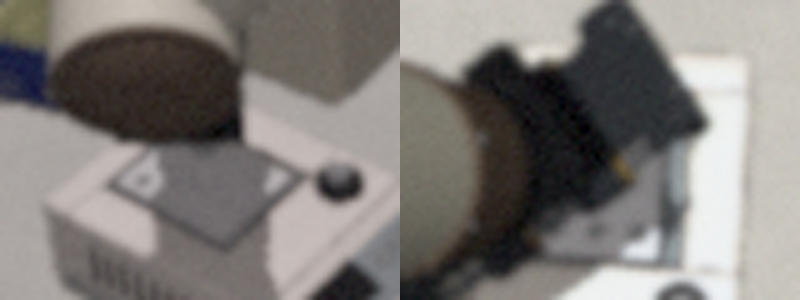

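The close look is hidden by the wrist: the well sits under the gripper in both views, so I'll go by feel. I'll lower in small steps.

Emit:
{"name": "step_arm", "arguments": {
  "linear": [
    [0, 1.8, 6.7],
    [0, 1.5, 5.8],
    [0, 0.8, 2.9],
    [0, 0, 0]
  ],
  "delta_rot": [
    [0, 0, 0],
    [0, 0, 0],
    [0, 0, 0],
    [0, 0, 0]
  ],
  "grip": [10, 10, 10, 10]
}}

```text
time_s: 9.02
tcp_pos: [0.5904, 0.0046, 0.1481]
ee_rot: [[-0.829, -0.54, 0.144], [-0.559, 0.801, -0.215], [0.001, -0.259, -0.966]]
wrist_force: [-0.2, 0.2, -1.6]
gripper_width: 0.224
gripper_force: 29.8
```

Emit:
{"name": "step_arm", "arguments": {
  "linear": [
    [0, 0.26, 0.97],
    [0, 0.26, 0.97],
    [0, 0.26, 0.97],
    [0, 0, 0]
  ],
  "delta_rot": [
    [0, 0, 0],
    [0, 0, 0],
    [0, 0, 0],
    [0, 0, 0]
  ],
  "grip": [10, 10, 10, 10]
}}

```text
time_s: 9.52
tcp_pos: [0.5906, 0.0048, 0.1456]
ee_rot: [[-0.829, -0.54, 0.145], [-0.56, 0.801, -0.215], [0.0, -0.259, -0.966]]
wrist_force: [-0.3, 0.6, -2.3]
gripper_width: 0.229
gripper_force: 29.8
```

Emit:
{"name": "step_arm", "arguments": {
  "linear": [
    [0, 0.26, 0.97],
    [0, 0.26, 0.97],
    [0, 0, 0]
  ],
  "delta_rot": [
    [0, 0, 0],
    [0, 0, 0],
    [0, 0, 0]
  ],
  "grip": [10, 10, 10]
}}

```text
time_s: 9.9
tcp_pos: [0.5906, 0.0048, 0.1435]
ee_rot: [[-0.829, -0.54, 0.145], [-0.559, 0.801, -0.215], [0.0, -0.259, -0.966]]
wrist_force: [0.2, 0.7, -2.2]
gripper_width: 0.23
gripper_force: 29.8
```

Emit:
{"name": "step_arm", "arguments": {
  "linear": [
    [0, 0.26, 0.97],
    [0, 0, 0]
  ],
  "delta_rot": [
    [0, 0, 0],
    [0, 0, 0]
  ],
  "grip": [10, 10]
}}

```text
time_s: 10.15
tcp_pos: [0.5907, 0.0048, 0.1428]
ee_rot: [[-0.829, -0.54, 0.145], [-0.56, 0.8, -0.215], [-0.0, -0.259, -0.966]]
wrist_force: [-0.4, 0.1, -0.4]
gripper_width: 0.222
gripper_force: 29.8
```

Emit:
{"name": "step_arm", "arguments": {
  "linear": [
    [0, 0.26, 0.97],
    [0, 0, 0]
  ],
  "delta_rot": [
    [0, 0, 0],
    [0, 0, 0]
  ],
  "grip": [10, 10]
}}

```text
time_s: 10.4
tcp_pos: [0.591, 0.0049, 0.1423]
ee_rot: [[-0.829, -0.54, 0.146], [-0.56, 0.8, -0.215], [-0.001, -0.26, -0.966]]
wrist_force: [-1.0, 0.6, 3.7]
gripper_width: 0.229
gripper_force: 29.8
```

Emit:
{"name": "step_arm", "arguments": {
  "linear": [
    [0, 0.26, 0.97],
    [0, 0, 0]
  ],
  "delta_rot": [
    [0, 0, 0],
    [0, 0, 0]
  ],
  "grip": [10, 10]
}}

```text
time_s: 10.65
tcp_pos: [0.5912, 0.0049, 0.142]
ee_rot: [[-0.829, -0.54, 0.147], [-0.56, 0.8, -0.215], [-0.001, -0.26, -0.966]]
wrist_force: [-3.9, 1.0, 6.9]
gripper_width: 0.231
gripper_force: 29.8
```

Emit:
{"name": "step_arm", "arguments": {
  "linear": [
    [0, -0.26, -0.97],
    [1, 1.93, -0.52],
    [0, 0.26, 0.97],
    [0, 0, 0]
  ],
  "delta_rot": [
    [0, 0, 0],
    [0, 0, 0],
    [0, 0, 0],
    [0, 0, 0]
  ],
  "grip": [10, 10, 10, 10]
}}

```text
time_s: 11.15
tcp_pos: [0.5898, 0.0065, 0.1416]
ee_rot: [[-0.828, -0.541, 0.148], [-0.56, 0.8, -0.214], [-0.003, -0.26, -0.966]]
wrist_force: [-0.5, 0.2, 5.0]
gripper_width: 0.224
gripper_force: 29.8
```

Emit:
{"name": "step_arm", "arguments": {
  "linear": [
    [0, 0.26, 0.97],
    [0, 0, 0]
  ],
  "delta_rot": [
    [0, 0, 0],
    [0, 0, 0]
  ],
  "grip": [10, 10]
}}

```text
time_s: 11.4
tcp_pos: [0.5901, 0.0065, 0.1413]
ee_rot: [[-0.828, -0.54, 0.149], [-0.561, 0.8, -0.214], [-0.003, -0.261, -0.965]]
wrist_force: [-1.3, 1.1, 7.7]
gripper_width: 0.227
gripper_force: 29.8
```

Emit:
{"name": "step_arm", "arguments": {
  "linear": [
    [0.3, 1.93, -0.52],
    [0, 0, 0]
  ],
  "delta_rot": [
    [0, 0, 0],
    [0, 0, 0]
  ],
  "grip": [10, 10]
}}

```text
time_s: 11.65
tcp_pos: [0.5886, 0.0086, 0.1398]
ee_rot: [[-0.828, -0.541, 0.148], [-0.561, 0.8, -0.212], [-0.004, -0.259, -0.966]]
wrist_force: [3.2, 2.1, 2.1]
gripper_width: 0.231
gripper_force: 29.8
```

Emit:
{"name": "step_arm", "arguments": {
  "linear": [
    [0.3, 1.93, -0.52],
    [0, 0, 0]
  ],
  "delta_rot": [
    [0, 0, 0],
    [0, 0, 0]
  ],
  "grip": [10, 10]
}}

```text
time_s: 11.9
tcp_pos: [0.5872, 0.0092, 0.1397]
ee_rot: [[-0.828, -0.541, 0.147], [-0.561, 0.8, -0.214], [-0.002, -0.26, -0.966]]
wrist_force: [6.4, -1.4, -0.4]
gripper_width: 0.227
gripper_force: 30.0
```

Emit:
{"name": "step_arm", "arguments": {
  "linear": [
    [-0.6, -0.5, 0.13],
    [0, 0, 0]
  ],
  "delta_rot": [
    [0, 0, 0],
    [0, 0, 0]
  ],
  "grip": [10, 10]
}}

```text
time_s: 12.15
tcp_pos: [0.5874, 0.0091, 0.1397]
ee_rot: [[-0.829, -0.541, 0.146], [-0.56, 0.8, -0.214], [-0.001, -0.259, -0.966]]
wrist_force: [4.6, -0.3, 1.1]
gripper_width: 0.225
gripper_force: 30.0
```

Emit:
{"name": "step_arm", "arguments": {
  "linear": [
    [0, 0.26, 0.97],
    [0, 0, 0]
  ],
  "delta_rot": [
    [0, 0, 0],
    [0, 0, 0]
  ],
  "grip": [10, 10]
}}

```text
time_s: 12.4
tcp_pos: [0.5874, 0.0091, 0.139]
ee_rot: [[-0.828, -0.541, 0.147], [-0.56, 0.8, -0.214], [-0.002, -0.26, -0.966]]
wrist_force: [5.2, 0.0, 2.9]
gripper_width: 0.222
gripper_force: 30.0
```

The foot is now wholly inside the well mouth, about 5 mm deep. I'll straighten in steps, pivoting about the foot.

Emit:
{"name": "step_arm", "arguments": {
  "linear": [
    [-0.5, 0, 0],
    [0, -2.6, 0.06],
    [0, -2.6, 0.06],
    [0, 0, 0]
  ],
  "delta_rot": [
    [0, 0, 0],
    [-0.0435, 0, 0],
    [-0.0435, 0, 0],
    [0, 0, 0]
  ],
  "grip": [10, 10, 10, 10]
}}

```text
time_s: 12.9
tcp_pos: [0.5902, 0.0047, 0.1395]
ee_rot: [[-0.83, -0.55, 0.097], [-0.558, 0.817, -0.143], [-0.001, -0.173, -0.985]]
wrist_force: [4.8, 0.8, 2.6]
gripper_width: 0.228
gripper_force: 30.0
```

Emit:
{"name": "step_arm", "arguments": {
  "linear": [
    [-1, -0.3, 0],
    [0, 0, 0]
  ],
  "delta_rot": [
    [0, 0, 0],
    [0, 0, 0]
  ],
  "grip": [10, 10]
}}

```text
time_s: 13.15
tcp_pos: [0.5904, 0.005, 0.1394]
ee_rot: [[-0.829, -0.551, 0.096], [-0.56, 0.816, -0.145], [0.001, -0.174, -0.985]]
wrist_force: [3.8, -1.7, 2.2]
gripper_width: 0.223
gripper_force: 30.0
```

```bash
python3 -c "
from h import *
s=sense();R=s['ee_rot'];print((R.T@s['wrist_force']).round(2),(R.T@s['moment']).round(3),s['tcp_pos'].round(4))"
```

```text
[-2.18 -3.81 -1.55] [ 0.794 -0.99   0.   ] [0.5904 0.005  0.1394]
```

Emit:
{"name": "step_arm", "arguments": {
  "linear": [
    [-0.7, -0.8, 0],
    [0, -2.65, 0.06],
    [0, -2.65, 0.06],
    [0, 0, 0]
  ],
  "delta_rot": [
    [0, 0, 0],
    [-0.0435, 0, 0],
    [-0.0435, 0, 0],
    [0, 0, 0]
  ],
  "grip": [10, 10, 10, 10]
}}

```text
time_s: 13.65
tcp_pos: [0.5938, 0.0003, 0.1394]
ee_rot: [[-0.83, -0.556, 0.046], [-0.558, 0.827, -0.073], [0.002, -0.086, -0.996]]
wrist_force: [2.1, 1.7, -0.3]
gripper_width: 0.228
gripper_force: 30.0
```

```bash
cat > f.py <<'E'
from h import *
s=sense();R=s['ee_rot'];print((R.T@s['wrist_force']).round(2),(R.T@s['moment']).round(3),s['tcp_pos'].round(4),'foot',(s['tcp_pos']+R@[0,0,.0625]).round(4),R[:,2].round(4))
E
python3 f.py
```

```text
[-2.69  0.21  0.26] [-0.167 -0.766 -0.019] [5.938e-01 3.000e-04 1.394e-01] foot [ 0.5967 -0.0043  0.0772] [ 0.0459 -0.0727 -0.9963]
```

Emit:
{"name": "step_arm", "arguments": {
  "linear": [
    [-0.8, 0, 0],
    [0, -2.7, 0.06],
    [0, -2.7, 0.06],
    [0, 0, 0]
  ],
  "delta_rot": [
    [0, 0, 0],
    [-0.0435, 0, 0],
    [-0.0435, 0, 0],
    [0, 0, 0]
  ],
  "grip": [10, 10, 10, 10]
}}

```text
time_s: 14.15
tcp_pos: [0.5972, -0.0039, 0.1398]
ee_rot: [[-0.83, -0.558, -0.003], [-0.558, 0.83, -0.002], [0.004, 0.0, -1.0]]
wrist_force: [-0.5, 0.2, -1.2]
gripper_width: 0.225
gripper_force: 30.0
```

```bash
python3 f.py
```

```text
[0.3  0.39 1.18] [-0.08  -0.018 -0.012] [ 0.5972 -0.0039  0.1398] foot [ 0.5971 -0.004   0.0773] [-0.0031 -0.0017 -1.    ]
```

Upright with almost no side force. Now guiding it down.

Emit:
{"name": "step_arm", "arguments": {
  "linear": [
    [0, 0, 1.5],
    [0, 0, 1.5],
    [0, 0, 1.5],
    [0, 0, 0]
  ],
  "delta_rot": [
    [0, 0, 0],
    [0, 0, 0],
    [0, 0, 0],
    [0, 0, 0]
  ],
  "grip": [10, 10, 10, 10]
}}

```text
time_s: 14.65
tcp_pos: [0.5979, -0.0034, 0.1359]
ee_rot: [[-0.829, -0.56, -0.001], [-0.56, 0.829, -0.001], [0.001, -0.0, -1.0]]
wrist_force: [-1.2, -0.0, -2.0]
gripper_width: 0.23
gripper_force: 30.0
```

```bash
python3 f.py
```

```text
[1.03 0.66 1.96] [-0.241  0.249 -0.008] [ 0.5979 -0.0034  0.1359] foot [ 0.5979 -0.0034  0.0734] [-0.001  -0.0011 -1.    ]
```

Emit:
{"name": "step_arm", "arguments": {
  "linear": [
    [0.3, 0, 1.5],
    [0, 0.1, 1.5],
    [0, 0, 1.5],
    [0, 0, 1.5],
    [0, 0, 1.5],
    [0, 0, 0]
  ],
  "delta_rot": [
    [0, 0, 0],
    [0, 0, 0],
    [0, 0, 0],
    [0, 0, 0],
    [0, 0, 0],
    [0, 0, 0]
  ],
  "grip": [10, 10, 10, 10, 10, 10]
}}

```text
time_s: 15.4
tcp_pos: [0.598, -0.0036, 0.1285]
ee_rot: [[-0.829, -0.559, -0.0], [-0.559, 0.829, -0.001], [0.001, -0.001, -1.0]]
wrist_force: [-1.8, -0.4, -1.0]
gripper_width: 0.227
gripper_force: 30.0
```

```bash
python3 f.py
```

```text
[1.71 0.73 1.03] [-0.493  0.599 -0.017] [ 0.598  -0.0036  0.1285] foot [ 0.598  -0.0036  0.066 ] [-2.e-04 -9.e-04 -1.e+00]
```

Emit:
{"name": "step_arm", "arguments": {
  "linear": [
    [0.5, 0.2, 1.5],
    [0, 0, 2],
    [0, 0, 2],
    [0, 0, 2],
    [0, 0, 2],
    [0, 0, 0]
  ],
  "delta_rot": [
    [0, 0, 0],
    [0, 0, 0],
    [0, 0, 0],
    [0, 0, 0],
    [0, 0, 0],
    [0, 0, 0]
  ],
  "grip": [10, 10, 10, 10, 10, 10]
}}

```text
time_s: 16.15
tcp_pos: [0.5978, -0.0037, 0.119]
ee_rot: [[-0.829, -0.559, 0.001], [-0.559, 0.829, -0.001], [-0.0, -0.001, -1.0]]
wrist_force: [-1.1, -0.3, -2.9]
gripper_width: 0.228
gripper_force: 30.0
```

```bash
python3 f.py
```

```text
[1.07 0.31 2.88] [-0.303  0.322 -0.004] [ 0.5978 -0.0037  0.119 ] foot [ 0.5979 -0.0037  0.0565] [ 5.e-04 -8.e-04 -1.e+00]
```

Emit:
{"name": "step_arm", "arguments": {
  "linear": [
    [0.2, 0.1, 2],
    [0, 0, 2],
    [0, 0, 2],
    [0, 0, 2],
    [0, 0, 2],
    [0, 0, 2],
    [0, 0, 0]
  ],
  "delta_rot": [
    [0, 0, 0],
    [0, 0, 0],
    [0, 0, 0],
    [0, 0, 0],
    [0, 0, 0],
    [0, 0, 0],
    [0, 0, 0]
  ],
  "grip": [10, 10, 10, 10, 10, 10, 10]
}}

```text
time_s: 17.02
tcp_pos: [0.5977, -0.0037, 0.1071]
ee_rot: [[-0.829, -0.559, 0.001], [-0.559, 0.829, -0.001], [-0.0, -0.001, -1.0]]
wrist_force: [-0.9, -0.1, -1.3]
gripper_width: 0.23
gripper_force: 30.0
```

```bash
python3 f.py
```

```text
[0.83 0.38 1.34] [-0.123  0.067 -0.006] [ 0.5977 -0.0037  0.1071] foot [ 0.5977 -0.0038  0.0446] [ 7.e-04 -8.e-04 -1.e+00]
```

Emit:
{"name": "step_arm", "arguments": {
  "linear": [
    [0, 0, 2],
    [0, 0, 2],
    [0, 0, 2],
    [0, 0, 2],
    [0, 0, 1.5],
    [0, 0, 1],
    [0, 0, 0]
  ],
  "delta_rot": [
    [0, 0, 0],
    [0, 0, 0],
    [0, 0, 0],
    [0, 0, 0],
    [0, 0, 0],
    [0, 0, 0],
    [0, 0, 0]
  ],
  "grip": [10, 10, 10, 10, 10, 10, 10]
}}

```text
time_s: 17.9
tcp_pos: [0.5977, -0.0037, 0.0968]
ee_rot: [[-0.829, -0.56, 0.001], [-0.56, 0.829, -0.001], [-0.0, -0.001, -1.0]]
wrist_force: [-0.8, 0.9, -0.9]
gripper_width: 0.224
gripper_force: 30.0
```

Emit:
{"name": "step_arm", "arguments": {
  "linear": [
    [0, 0, 0.7],
    [0, 0, 0.7],
    [0, 0, 0]
  ],
  "delta_rot": [
    [0, 0, 0],
    [0, 0, 0],
    [0, 0, 0]
  ],
  "grip": [10, 10, 10]
}}

```text
time_s: 18.27
tcp_pos: [0.5976, -0.0037, 0.0954]
ee_rot: [[-0.829, -0.56, 0.001], [-0.56, 0.829, -0.001], [-0.0, -0.001, -1.0]]
wrist_force: [-0.2, -0.5, -1.3]
gripper_width: 0.225
gripper_force: 30.0
```

```bash
python3 f.py
```

```text
[ 0.47 -0.3   1.28] [-0.062 -0.028  0.022] [ 0.5976 -0.0037  0.0954] foot [ 0.5977 -0.0038  0.0329] [ 6.e-04 -8.e-04 -1.e+00]
```

Emit:
{"name": "step_arm", "arguments": {
  "linear": [
    [0, 0, 0.5],
    [0, 0, 0.5],
    [0, 0, 0]
  ],
  "delta_rot": [
    [0, 0, 0],
    [0, 0, 0],
    [0, 0, 0]
  ],
  "grip": [10, 10, 10]
}}

```text
time_s: 18.65
tcp_pos: [0.5977, -0.0037, 0.0946]
ee_rot: [[-0.829, -0.56, 0.001], [-0.56, 0.829, -0.001], [-0.0, -0.001, -1.0]]
wrist_force: [-1.4, 0.6, 0.1]
gripper_width: 0.226
gripper_force: 30.0
```

Emit:
{"name": "step_arm", "arguments": {
  "linear": [
    [0, 0, 0.4],
    [0, 0, 0]
  ],
  "delta_rot": [
    [0, 0, 0],
    [0, 0, 0]
  ],
  "grip": [10, 10]
}}

```text
time_s: 18.9
tcp_pos: [0.5977, -0.0037, 0.0946]
ee_rot: [[-0.829, -0.56, 0.001], [-0.56, 0.829, -0.001], [-0.0, -0.001, -1.0]]
wrist_force: [-1.8, 0.9, 4.0]
gripper_width: 0.23
gripper_force: 30.0
```

Contact at the expected height: the TCP stopped at 0.0946, which puts the foot at 0.032. I'll ease off, release and rise.

Emit:
{"name": "step_arm", "arguments": {
  "linear": [
    [0, 0, -0.3],
    [0, 0, 0],
    [0, 0, 0],
    [0, 0, 0],
    [0, 0, 0],
    [0, 0, -10],
    [0, 0, -20],
    [0, 0, -35],
    [0, 0, -35],
    [0, 0, 0]
  ],
  "delta_rot": [
    [0, 0, 0],
    [0, 0, 0],
    [0, 0, 0],
    [0, 0, 0],
    [0, 0, 0],
    [0, 0, 0],
    [0, 0, 0],
    [0, 0, 0],
    [0, 0, 0],
    [0, 0, 0]
  ],
  "grip": [10, 45, 45, 45, 45, 45, 45, 45, 45, 45]
}}

```text
time_s: 20.15
tcp_pos: [0.5996, -0.0034, 0.1987]
ee_rot: [[-0.829, -0.56, 0.009], [-0.56, 0.829, 0.0], [-0.008, -0.005, -1.0]]
wrist_force: [0.4, -0.2, 0.2]
gripper_width: 0.518
gripper_force: 0.0
```

Emit:
{"name": "step_arm", "arguments": {
  "linear": [
    [30, 1.8, 0],
    [31, 1.8, 0],
    [30, 1.8, 0],
    [0, 0, 20],
    [0, 0, 20],
    [0, 0, 20],
    [0, 0, 0],
    [0, 0, 0]
  ],
  "delta_rot": [
    [0, 0, 0],
    [0, 0, 0],
    [0, 0, 0],
    [0, 0, 0],
    [0, 0, 0],
    [0, 0, 0],
    [0, 0, 0],
    [0, 0, 0]
  ],
  "grip": [0, 0, 0, 0, 0, 0, 0, 0]
}}

```text
time_s: 21.15
tcp_pos: [0.5196, -0.0501, 0.1349]
ee_rot: [[-0.829, -0.56, 0.001], [-0.56, 0.829, -0.001], [-0.001, -0.002, -1.0]]
wrist_force: [0.1, 0.4, -0.0]
gripper_width: 0.003
gripper_force: 0.0
```

```bash
python3 look.py l2.png
```

```text
tcp [ 0.5198 -0.05    0.1352] foot [ 0.5199 -0.0501  0.0727] low [ 0.5154 -0.0435  0.0727] F [-0.4 -0.2  0.6] tilt 0.1
scene well px [231.1 186.5] foot [259.  188.8] low [259.  190.5]
crop 191 151
top well px [239.1 170.5] foot [255.3 197.4] low [253.  198.9]
crop 199 135
```

View pics/l2.png

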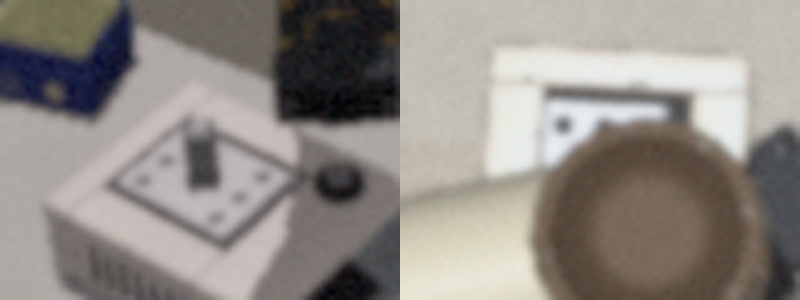

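The logger stands upright in the block (scene crop (205,155), collar down), and the shut fingers hang over the key at about (338,180). Now the press.

Emit:
{"name": "step_arm", "arguments": {
  "linear": [
    [-1, -1, 20],
    [0, 0, 15],
    [0, 0, 5],
    [0, 0, 2],
    [0, 0, 1],
    [0, 0, 1],
    [0, 0, 1],
    [0, 0, 0]
  ],
  "delta_rot": [
    [0, 0, 0],
    [0, 0, 0],
    [0, 0, 0],
    [0, 0, 0],
    [0, 0, 0],
    [0, 0, 0],
    [0, 0, 0],
    [0, 0, 0]
  ],
  "grip": [0, 0, 0, 0, 0, 0, 0, 0]
}}

```text
time_s: 22.25
tcp_pos: [0.5209, -0.0504, 0.0897]
ee_rot: [[-0.829, -0.56, 0.002], [-0.56, 0.829, -0.001], [-0.001, -0.002, -1.0]]
wrist_force: [-0.2, 1.2, 2.0]
gripper_width: 0.004
gripper_force: 1.1
```

Emit:
{"name": "step_arm", "arguments": {
  "linear": [
    [0, 0, 1],
    [0, 0, 1],
    [0, 0, 0]
  ],
  "delta_rot": [
    [0, 0, 0],
    [0, 0, 0],
    [0, 0, 0]
  ],
  "grip": [0, 0, 0]
}}

```text
time_s: 22.62
tcp_pos: [0.5209, -0.0504, 0.0875]
ee_rot: [[-0.829, -0.56, 0.001], [-0.56, 0.829, -0.001], [-0.001, -0.001, -1.0]]
wrist_force: [-0.4, -0.2, 3.4]
gripper_width: 0.007
gripper_force: 1.9
```

Emit:
{"name": "step_arm", "arguments": {
  "linear": [
    [0, 0, 0.7],
    [0, 0, 0.7],
    [0, 0, 0]
  ],
  "delta_rot": [
    [0, 0, 0],
    [0, 0, 0],
    [0, 0, 0]
  ],
  "grip": [0, 0, 0]
}}

```text
time_s: 23.0
tcp_pos: [0.5209, -0.0504, 0.0873]
ee_rot: [[-0.828, -0.56, 0.002], [-0.56, 0.828, -0.001], [-0.001, -0.002, -1.0]]
wrist_force: [-2.3, 1.6, 10.0]
gripper_width: 0.006
gripper_force: 5.3
```

Emit:
{"name": "step_arm", "arguments": {
  "linear": [
    [0, 0, 0.5],
    [0, 0, 0],
    [0, 0, 0]
  ],
  "delta_rot": [
    [0, 0, 0],
    [0, 0, 0],
    [0, 0, 0]
  ],
  "grip": [0, 0, 0]
}}

```text
time_s: 23.38
tcp_pos: [0.521, -0.0504, 0.0872]
ee_rot: [[-0.828, -0.56, 0.002], [-0.56, 0.828, -0.001], [-0.001, -0.002, -1.0]]
wrist_force: [-2.8, 1.1, 13.9]
gripper_width: 0.006
gripper_force: 6.6
```

The key is at its stop: the force jumped past the 4 N spring at z ≈ 0.087. I'll lift away and hand in.

Emit:
{"name": "step_arm", "arguments": {
  "linear": [
    [0, 0, -3],
    [0, 0, -10],
    [0, 0, -30],
    [0, 0, -40],
    [0, 0, -40],
    [0, 0, 0],
    [0, 0, 0]
  ],
  "delta_rot": [
    [0, 0, 0],
    [0, 0, 0],
    [0, 0, 0],
    [0, 0, 0],
    [0, 0, 0],
    [0, 0, 0],
    [0, 0, 0]
  ],
  "grip": [0, 0, 0, 0, 0, 0, 0]
}}

```text
time_s: 24.25
tcp_pos: [0.5195, -0.0503, 0.2075]
ee_rot: [[-0.829, -0.559, -0.002], [-0.559, 0.829, -0.0], [0.002, 0.001, -1.0]]
wrist_force: [-0.5, -0.5, -0.7]
gripper_width: 0.01
gripper_force: 0.0
```

```bash
python3 -c "
from h import *
print(finish_job())"
```

```text
the job is handed in; nothing more can be done
None
```

The logger is seated with its collar on the block and let go, the start key was pressed to its stop, and the job was handed in at about 24 s; forces I read on the bath stayed under about 14 N.

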